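# Click the photometer's filter lever to the third filter

### The job

Set the photometer to its third filter: with a fingertip push the flat filter lever, in the slot nearer the robot, all the way home to the right-hand end, then push it back to the left click by click and leave it resting in the third click from home, never letting it run on towards the fourth. Push gently and do not pinch the lever. Leave the ball-topped iris lever and everything standing around where it is.

Things in the scene. Friction and masses are not known exactly. Their poses are not given: they have to be found in the camera images.
- photometer: bench photometer, a heavy grey box fixed to the bench, 200 (its x) x 340 mm (its y), flat deck 60 mm above the bench. Origin: centre of its underside; x from front (robot's side) to back, y to the robot's left, z up. Two slots along y: filter slot at x = -45 mm (nearer the robot), iris slot at x = +45 mm. The lamp housing over y = +115 to +170 mm stands 40 mm above the deck.
- lever_mid (a point): middle of the filter lever: a flat black tab 26 mm (photometer x) by 12 mm (photometer y) standing upright to 38 mm above the deck; this point is on its centre line, 22 mm above the deck; axes as the photometer's. Leaving a notch takes about 6 N; past the crest half-way to the next notch the lever snaps on by itself into it and stays there when let go.
- filter_lever (a joint): travel of the filter lever in m, growing along photometer +y (left). 0 is home, the right-hand end (lever at photometer y = -50 mm); 2 mm beyond is a hard stop. Five clicks (sprung notches) follow, 18 mm apart: 0.018, 0.036, 0.054 (the third), 0.072, 0.090. Six short dark ticks on the deck in front of the slot mark home and the clicks. Starts at click 1 or 2.
- iris_knob (a point): centre of the ball (22 mm diameter, 26 mm above the deck) on the thin stem of the iris lever in the farther slot at photometer x = +45 mm; it slides in its slot with friction and no clicks, anywhere from photometer y = -50 to +40 mm, and is to be left alone.
- vial: amber sample vial with a neck, 22 mm diameter, 44 mm tall, standing on the photometer's deck beyond the home end of the slot; origin at its underside centre. A bystander, loose.
- cuvette: white square cuvette, 12.5 x 12.5 x 45 mm, standing on the deck beside the lamp housing; origin at its underside centre. A bystander, loose.
- wash_bottle: white plastic wash bottle with screw cap and bent spout, 74 mm diameter, about 203 mm tall with its spout; origin at its underside centre. A bystander, loose.
- beaker: clear open beaker, 70 mm diameter, 95 mm tall; origin at its underside centre. A bystander, loose.
- pen: marker pen lying on the bench, 130 mm long along its x axis, 12 mm thick; origin at its underside centre. A bystander, loose.
- sample_box: closed cardboard box, 90 x 60 x 50 mm; origin at its underside centre. A bystander, loose.

How it is judged:
On the way, in this order (a step that is already met when the one before it is completed fails the run):
1. the filter lever is home, within 4 mm of its right-hand seat (value of joint filter_lever below 0.004 m), for 0.2 s.
2. the filter lever sits in the third click, within 4 mm (value of joint filter_lever between 0.05 and 0.058 m), for 0.3 s.
At the end, for the whole second after the job is handed in: The filter lever rests in the third click from home (travel 54 mm, within 4 mm), the iris lever has moved less than 6 mm and every bystander less than 15 mm (all of step 2 and velocity of joint filter_lever between -0.01 and 0.01 m/s and distance of each of vial, cuvette, wash_bottle, beaker, pen, sample_box from where it was at the start of the episode below 0.015 m and distance of iris_knob from where it was at the start of the episode below 0.006 m); the robot touches nothing.
It fails at once if the filter lever ran more than 8 mm past the third click (value of joint filter_lever above 0.062 m).
It fails at once if the filter lever was pinched or pushed harder than 35 N (contact force between the fingers and filter_lever above 35 N).
It fails at once if the iris lever was moved more than 6 mm (distance of iris_knob from where it was at the start of the episode above 0.006 m).
It fails at once if a bystander was lifted, pushed more than 15 mm or tipped ((distance of vial from where it was at the start of the episode above 0.015 m or angle between vial's own z axis and vertical above 0.3 rad) or (distance of cuvette from where it was at the start of the episode above 0.015 m or angle between cuvette's own z axis and vertical above 0.3 rad) or (distance of wash_bottle from where it was at the start of the episode above 0.015 m or angle between wash_bottle's own z axis and vertical above 0.3 rad) or (distance of beaker from where it was at the start of the episode above 0.015 m or angle between beaker's own z axis and vertical above 0.3 rad) or (distance of pen from where it was at the start of the episode above 0.015 m or angle between pen's own z axis and vertical above 0.3 rad) or (distance of sample_box from where it was at the start of the episode above 0.015 m or angle between sample_box's own z axis and vertical above 0.3 rad)).
It also fails if it takes over 48 s, if anything falls off the work surface, if the arm or the gripper's body presses on something with over 40 N, if the wrist force passes 120 N, or if a joint passes its speed limit or range.

### The arm

A 6-joint arm with a two-finger parallel gripper is mounted at the origin on the work surface. World frame = base frame: x ahead of the robot, y to its left, z up, the work surface at z = 0. Lengths are in m, angles in rad, forces in N, time in s.
With the tool pointing down it reaches from about 0.25 to 0.775 m from the base axis. Payload 4 kg.
Tool frame: the origin (TCP) lies at the very end of the fingers, on their centre line; the grasp point (between the pads) lies 19 mm behind it; y points along the fingers, x is the direction in which the jaws open and shut, and the axes are right-handed (so a half turn about y gives the same grasp; the last joint's range is limited). The gripper opens to 94 mm and grips with 3 to 60 N. Pads are 16 mm wide; open, the fingers measure 119 mm over their backs; the gripper's body (75 mm by 177 mm) begins 78 mm behind the grasp point.
Start: joints at [-1.263, 0.087, 1.371, -0, 1.684, -0.103], TCP at [0.22, -0.504, 0.206] pointing down, gripper open.
Joint ranges: [-3.1, 3.1], [-0.76, 2.03], [0.27, 2.55], [-1.08, 4.22], [0.17, 2.65], [-2.57, 2.57]. Speed limits (rad/s): [2.79, 2.79, 3.14, 3.14, 3.14, 3.14].

### API

Orientations are given as [roll, pitch, yaw] about the fixed x, y, z axes, in that order (R = Rz(yaw) Ry(pitch) Rx(roll)).
In Python, from bench import robot gives the robot as it stands.
- The arm moves only by the shell command python3 -m handwheel 'ROWS' [OPENING]. ROWS is JSON, a list of rows, each an object with "delta_pos": the shift along the tool's x, y, z in mm, a list of three; "yaw": the turn about the tool's y in rad. A call has 1 to 12 rows; each row is the pose to reach, as a shift and turn from the pose commanded when the call began, along the tool's axes at that moment; what a row does not reach only later rows make up. A row lasts 1/10 s, in which the tool goes at most 50 mm and 8.59 degrees, less where a joint would pass 70% of its speed; a pose out of reach is approached as far as the arm can. A call with a gripper value outside its range is refused whole. OPENING is the closure in counts, from 0 (fully open) to 255 (shut), set as the call begins (- or left out, the last holds). The fingers move at their own pace and stop on an object; the grip force is fixed at half the most. Time passes only in rows, so rows that repeat a pose let the fingers close. It gives the time, the measured TCP pose, the force and the opening at its end, in the units of the state.
- robot.get_obs(): the state, without advancing time (a new reading comes with each control period).
- robot.snapshot(name): name is "scene" or "side" or "wrist"; returns a dict with "image" (384x512x3 uint8, red, green, blue), "fx", "fy", "cx", "cy" (pixels), "rvec" (rotation vector, rad) and "tvec" (3), from world to camera coordinates, as OpenCV has them. Camera axes: x right, y down, z forward; pixel columns grow to the right and rows downward; lengths in m; the calibration is good to about 2 mm. A picture is of the moment at which its call begins. There is no depth.
- robot.close_job(): hands the job in, once; it reports no verdict.
The state is a dict: "time": time; "joint_positions": joint angles; "qvel": joint speeds; "joint_torque": joint torques, N m; "tool_pos": TCP position; "ee_rot": TCP orientation; "wrist_force": force on the tool from outside, world axes, zero at the start; "wrist_torque": the same for the moment, N m; "width": finger opening in m.
Only numpy, scipy, OpenCV 4.12 (cv2) and the standard library are available. Lean on these libraries where they do the work, as an engineer would, in place of code of your own. Each camera call takes 0.05 s, during which the arm holds its last target.

## Working session

There is one attempt and no reset: what is moved stays moved. The work goes in short steps, Python scripts to look and compute and a shell command to move; the robot and the scene stay as the last step left them, time stands still between calls to the robot, and variables do not carry over. Pictures are saved under pics/ and viewed, and the job is handed in when it is done.

```bash
mkdir -p pics; ls; python3 - <<'E'
from bench import robot
import cv2
o=robot.get_obs()
for k,v in o.items(): print(k,v)
for n in ["scene","side","wrist"]:
    s=robot.snapshot(n)
    cv2.imwrite(f"pics/{n}0.png",s["image"][:,:,::-1])
    print(n,s["fx"],s["fy"],s["cx"],s["cy"],s["rvec"],s["tvec"])
E
```

```text
pics
time 0.0
joint_positions [-1.26310369e+00  8.79658616e-02  1.37224063e+00 -1.57531200e-05
  1.68361309e+00 -1.03104997e-01]
qvel [-0.00132336 -0.00081733  0.00073863 -0.00086225 -0.00102577  0.00082917]
joint_torque [ 4.54821002e-04 -3.40183353e+01 -3.02424037e+01  7.16809463e-02
  3.29589285e-02 -1.58921021e-04]
tool_pos [ 0.21945748 -0.50371758  0.20430517]
ee_rot [-1.5705827   0.00221672 -1.16000022]
wrist_force [ 0.61277803 -0.09029845 -0.79969501]
wrist_torque [ 0.01035073  0.00877802 -0.0162018 ]
width 0.09395354620181016
scene 450.13852430436896 450.13852430436896 259.3221812154427 197.5873412030457 [ 2.15328603  0.9863084  -0.39837457] [-0.30132319 -0.17908688  1.89079405]
side 464.20125263997755 464.20125263997755 256.1342899595252 190.59259396920513 [ 0.76174039 -2.33095724  1.35633959] [0.36352841 0.21098554 1.05184363]
wrist 293.31594108973417 293.31594108973417 251.67394174970948 192.91694657555357 [-2.44168436  1.59719508  0.2114372 ] [-0.54805486 -0.02937465  0.3909144 ]
```

View pics/scene0.png

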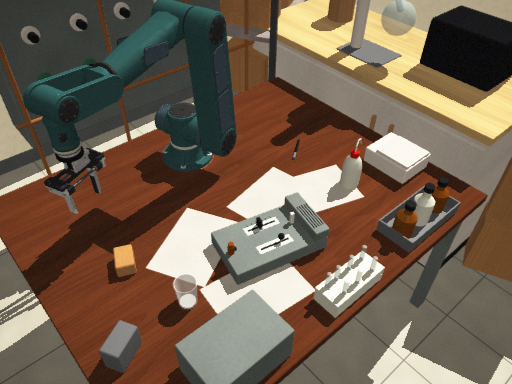

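View pics/side0.png

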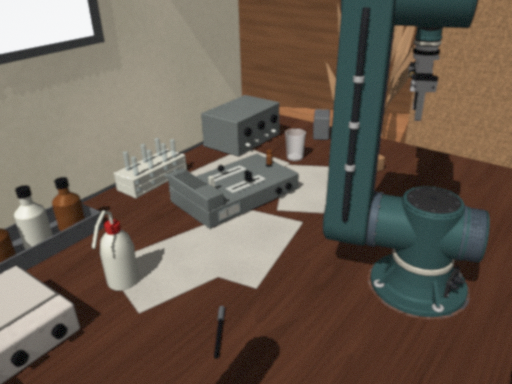

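View pics/wrist0.png

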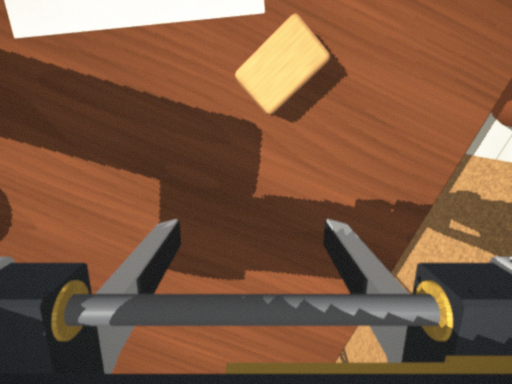

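```bash
python3 - <<'E'
import cv2
a=cv2.imread("pics/scene0.png")[180:290,200:340]
cv2.imwrite("pics/scene0z.png",cv2.resize(a,None,fx=5.6,fy=5.4,interpolation=cv2.INTER_CUBIC))
a=cv2.imread("pics/side0.png")[140:230,160:310]
cv2.imwrite("pics/side0z.png",cv2.resize(a,None,fx=5.3,fy=5.3,interpolation=cv2.INTER_CUBIC))
E
```

```text
(no output)
```

View pics/scene0z.png

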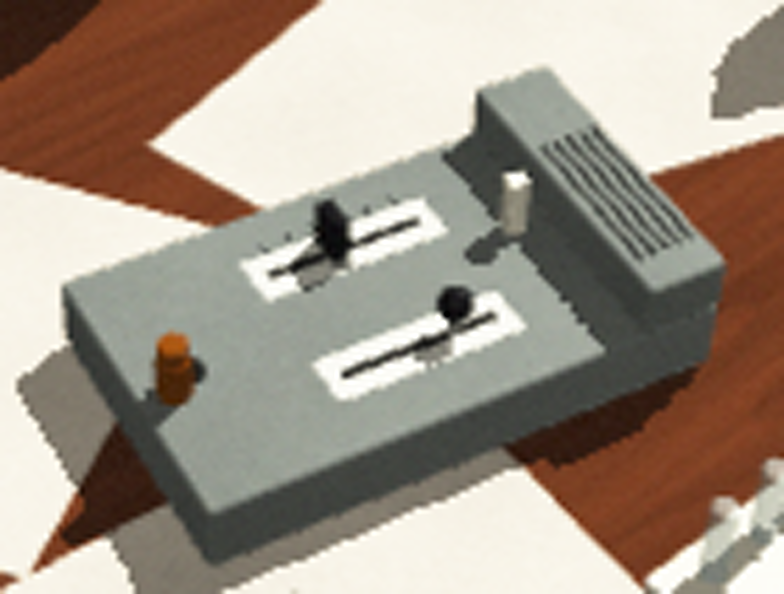

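View pics/side0z.png

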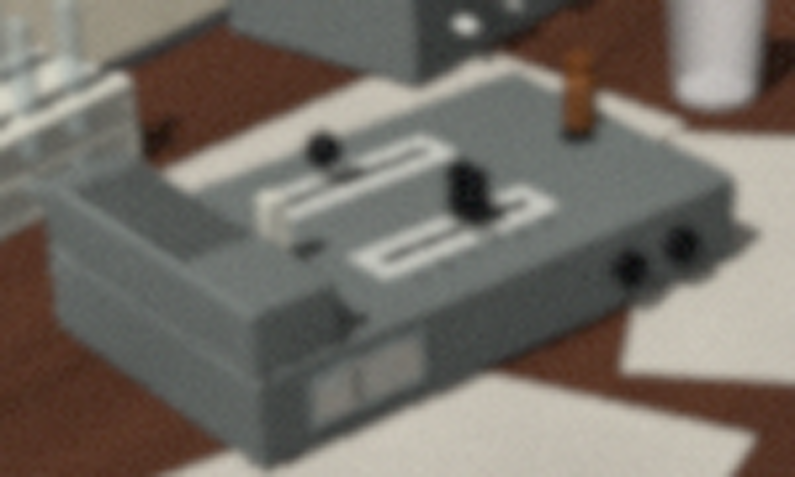

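```bash
cat > h.py <<'E'
import numpy as np,cv2,json
from scipy.optimize import least_squares
from bench import robot
def proj(s,P): return cv2.projectPoints(np.array(P,float).reshape(-1,1,3),np.array(s["rvec"]),np.array(s["tvec"]),np.array([[s["fx"],0,s["cx"]],[0,s["fy"],s["cy"]],[0,0,1]],float),None)[0].reshape(-1,2)
def W(p,P):
    P=np.array(P,float).reshape(-1,3); c,s=np.cos(p[2]),np.sin(p[2])
    return P@np.array([[c,-s,0],[s,c,0],[0,0,1]]).T+np.array([p[0],p[1],0])
def ray(s,uv,z):
    R=cv2.Rodrigues(np.array(s["rvec"]))[0];t=np.array(s["tvec"]).ravel()
    d=R.T@np.array([(uv[0]-s["cx"])/s["fx"],(uv[1]-s["cy"])/s["fy"],1]);c=-R.T@t
    return c+d*(z-c[2])/d[2]
def inv(p,w):
    c,s=np.cos(p[2]),np.sin(p[2]);d=np.array(w)[:2]-p[:2]
    return np.array([c*d[0]+s*d[1],-s*d[0]+c*d[1]])
E
python3 - <<'E'
from h import *
S=robot.snapshot("scene");D=robot.snapshot("side")
z=lambda a,b:(200+a/5.6,180+b/5.4)
y=lambda a,b:(160+a/5.3,140+b/5.3)
sc=[((-.1,-.17,.06),z(64,288)),((.1,-.17,.06),z(208,513)),((-.1,.115,.1),z(477,90)),((-.1,.17,.1),z(545,68)),((.1,.115,.1),z(650,290)),((.1,.17,.1),z(722,262)),((.1,-.17,0),z(215,565))]
sd=[((-.1,-.17,.06),y(733,187)),((-.1,.17,.1),y(256,318)),((-.1,.17,0),y(265,465)),((.1,.17,.1),y(42,190))]
f=lambda p:np.r_[(proj(S,W(p,[a for a,_ in sc]))-[b for _,b in sc]).ravel(),(proj(D,W(p,[a for a,_ in sd]))-[b for _,b in sd]).ravel()]
r=least_squares(f,[.5,-.1,0],loss='soft_l1');print(r.x,np.round(f(r.x),1))
p=r.x
for nm,uv,zz in [("vialbase",z(172,398),.06),("knob",z(456,303),.086),("levertop",z(326,208),.098),("cuvtop",z(516,176),.105)]:
    print(nm,inv(p,ray(S,uv,zz)))
print("lev side",inv(p,ray(D,y(467,168),.098)),"knob",inv(p,ray(D,y(323,150),.086)))
json.dump(list(p),open("p.json","w"))
im=S["image"][:,:,::-1].copy()
for q in proj(S,W(p,[(-.045,-.05+.018*i,.06) for i in range(6)])): cv2.circle(im,tuple(int(v) for v in np.round(q)),1,(0,0,255),-1)
cv2.imwrite("pics/ov.png",cv2.resize(im[180:290,200:340],None,fx=5.6,fy=5.4))
R=robot.get_obs()
g=W(p,(-.045,.0,.12)); print(g, R["tool_pos"])
E
```

```text
[ 0.58886362 -0.07361844 -0.21138771] [-1.6 -1.   0.1  0.4 -1.6 -0.7 -0.5 -1.7 -0.2 -0.   0.9 -0.8 -0.8  2.3
  0.3 -3.  -1.4 -0.7 -0.4  3.6 -1.7 -2.1]
vialbase [ 0.01456339 -0.14966848]
knob [0.04621416 0.01853751]
levertop [-0.04810986 -0.01537554]
cuvtop [-0.01268166  0.09497234]
lev side [-0.04921802 -0.01277084] knob [0.04247868 0.01707355]
[[ 0.54486529 -0.06417667  0.12      ]] [ 0.21952834 -0.50402479  0.20493378]
```

View pics/ov.png

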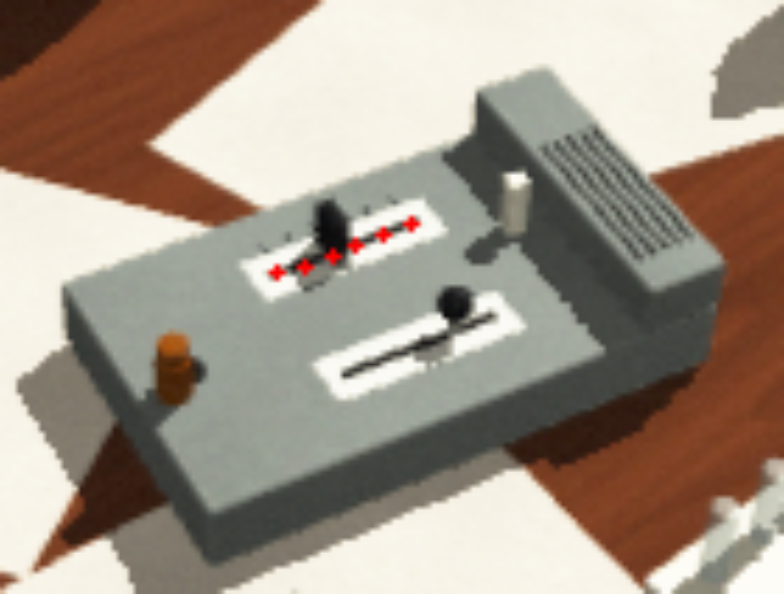

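```bash
cat >> h.py <<'E'
from scipy.spatial.transform import Rotation as Ro
def delta(target,yaw):
    o=robot.get_obs();R=Ro.from_euler('xyz',o["ee_rot"]).as_matrix()
    return np.round(R.T@(np.array(target)-o["tool_pos"])*1000,1), round(-((yaw-o["ee_rot"][2]+np.pi)%(2*np.pi)-np.pi),3)
E
python3 - <<'E'
from h import *
p=json.load(open("p.json"));S=robot.snapshot("scene")
print(delta(W(p,(-.045,-.014,.2))[0],p[2]-np.pi/2))
for n,uv in [("bottle",(348,188)),("beaker",(188,303)),("box",(124,272))]: w=ray(S,uv,0);print(n,w,inv(p,w))
E
```

```text
(array([-262. ,    5.3,  465.7]), np.float64(0.622))
bottle [0.57196279 0.36053005 0.        ] [-0.10761633  0.42093856]
beaker [ 5.98541131e-01 -4.12442112e-01  2.22044605e-16] [ 0.08055304 -0.32925119]
box [ 0.36916545 -0.50211723  0.        ] [-0.12490155 -0.4650571 ]
```

```bash
python3 -m handwheel '[{"delta_pos":[-12,0,22],"yaw":0.05},{"delta_pos":[-36,0,63],"yaw":0.15},{"delta_pos":[-60,0,105],"yaw":0.25},{"delta_pos":[-84,0,147],"yaw":0.35},{"delta_pos":[-108,0,190],"yaw":0.45},{"delta_pos":[-132,0,233],"yaw":0.55},{"delta_pos":[-156,0,276],"yaw":0.622},{"delta_pos":[-180,0,320],"yaw":0.622},{"delta_pos":[-204,0,363],"yaw":0.622},{"delta_pos":[-228,0,405],"yaw":0.622},{"delta_pos":[-250,0,445],"yaw":0.622},{"delta_pos":[-262,0,466],"yaw":0.622}]' 136
python3 -m handwheel '[{"delta_pos":[0,0,0],"yaw":0},{"delta_pos":[0,0,0],"yaw":0},{"delta_pos":[0,0,0],"yaw":0},{"delta_pos":[0,0,0],"yaw":0}]'
python3 - <<'E'
from h import *
p=json.load(open("p.json"))
o=robot.get_obs();print(o["time"],o["tool_pos"],o["ee_rot"],o["wrist_force"],o["width"],inv(p,o["tool_pos"]))
for n in ["scene","side","wrist"]:
    s=robot.snapshot(n); im=s["image"][:,:,::-1]
    if n=="scene": im=cv2.resize(im[150:300,180:360],None,fx=4,fy=4,interpolation=cv2.INTER_CUBIC)
    if n=="side": im=cv2.resize(im[120:240,150:330],None,fx=4,fy=4,interpolation=cv2.INTER_CUBIC)
    cv2.imwrite(f"pics/{n}1.png",im)
E
```

```text
time: 1.5
tool_pos: [0.5437, -0.0748, 0.2052]
ee_rot: [-1.571, 0.001, -1.779]
wrist_force: [-0.6, -0.5, 0.7]
width: 0.0437
time: 1.9
tool_pos: [0.5417, -0.0792, 0.2057]
ee_rot: [-1.571, -0.0, -1.784]
wrist_force: [0.1, 0.1, 0.4]
width: 0.0433
1.9 [ 0.54167973 -0.07916593  0.20568916] [-1.57052961e+00 -4.12877434e-04 -1.78396106e+00] [0.07064824 0.12859536 0.43787001] 0.043323855575583554 [-0.04496965 -0.01532399]
```

View pics/wrist1.png

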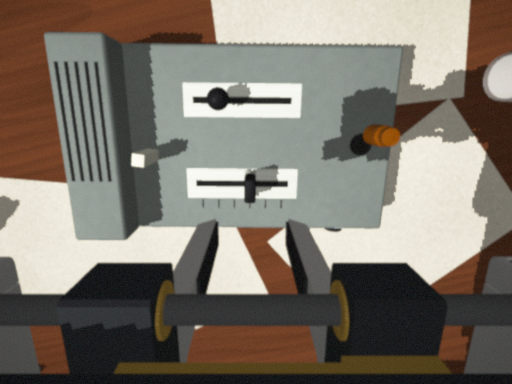

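View pics/side1.png

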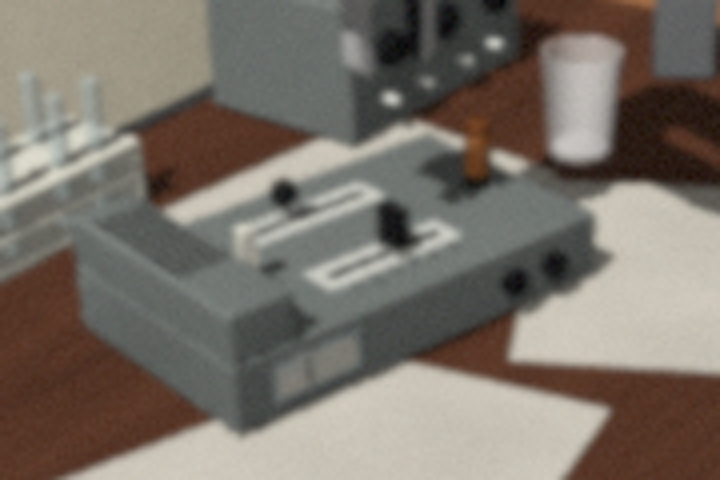

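```bash
python3 - <<'E'
import cv2
a=cv2.imread("pics/wrist1.png")
cv2.imwrite("pics/w1a.png",cv2.resize(a[160:235,180:310],None,fx=6,fy=6,interpolation=cv2.INTER_CUBIC))
cv2.imwrite("pics/w1b.png",cv2.resize(a[30:245,350:420],None,fx=2.7,fy=2.7,interpolation=cv2.INTER_CUBIC))
E
```

```text
(no output)
```

View pics/w1a.png

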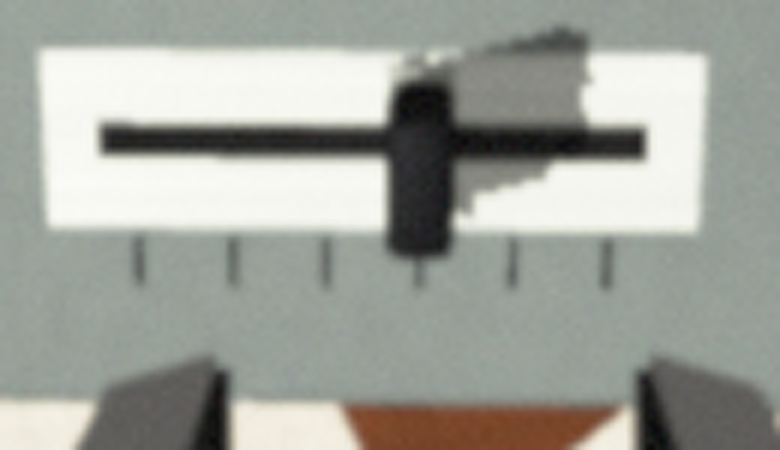

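View pics/w1b.png

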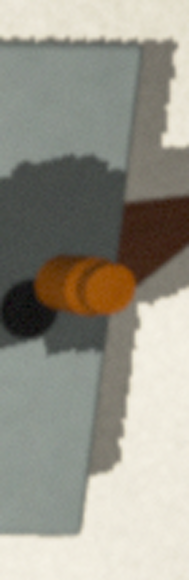

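```bash
python3 - <<'E'
from h import *
p0=json.load(open("p.json"))
s=robot.snapshot("wrist")
u=[606,512,419,326,233,140]
P=[(-.1,-.17,.06),(.1,-.17,.06),(-.045,-.055,.06),(-.045,.045,.06)]
uv=[(379.6,227.4),(403,46.3),(287.3,184),(196.9,183.2)]
def f(q):
    T=[(q[3],-.05+.018*i,.06) for i in range(6)]
    e=proj(s,W(q,P+T))-np.array(uv+[(180+a/6,203.7) for a in u])
    e[2:4,0]*=0
    return e.ravel()
r=least_squares(f,p0+[-.065]);print(r.x,np.round(f(r.x),1))
p=r.x[:3]
json.dump(list(p),open("p.json","w"))
o=robot.get_obs()
print("tcp in photo",inv(p,o["tool_pos"]),"yaw err",o["ee_rot"][2]-(p[2]-np.pi/2))
print("slot ends",[inv(p,ray(s,a,.06)) for a in uv[2:]])
print("lever top",inv(p,ray(s,(250,160+240/6),.098)),"knob",inv(p,ray(s,(217.5,99),.086)),"cuv top",inv(p,ray(s,(138,159),.105)),"vial top",inv(p,ray(s,(389,137),.104)))
E
```

```text
[ 0.58585242 -0.0719406  -0.21415182 -0.06860374] [ 1.3  1.9  0.7 -1.6 -0.  -0.   0.   0.6 -0.4  0.1 -0.3  0.1 -0.3  0.
 -0.3 -0.  -0.4 -0.1 -0.4 -0.1]
tcp in photo [-0.04146078 -0.01594327] yaw err 0.0016210346597593794
slot ends [array([-0.04502726, -0.05700994]), array([-0.04434668,  0.0459038 ])]
lever top [-0.05301626 -0.01473792] knob [0.0457998 0.0170679] cuv top [-0.01025499  0.09276552] vial top [ 0.01106528 -0.14606913]
```

```bash
python3 -m handwheel '[{"delta_pos":[-1,15,-2],"yaw":0},{"delta_pos":[-1,35,-3],"yaw":0},{"delta_pos":[-1,55,-3],"yaw":0},{"delta_pos":[-1,75,-3],"yaw":0},{"delta_pos":[-1,75,-3],"yaw":0},{"delta_pos":[-1,75,-3],"yaw":0}]'
python3 - <<'E'
from h import *
p=json.load(open("p.json"))
o=robot.get_obs();print(o["time"],o["wrist_force"],o["width"],inv(p,o["tool_pos"]),o["tool_pos"])
s=robot.snapshot("wrist");cv2.imwrite("pics/wrist2.png",s["image"][:,:,::-1])
s=robot.snapshot("scene");cv2.imwrite("pics/scene2.png",cv2.resize(s["image"][150:300,180:360,::-1],None,fx=4,fy=4,interpolation=cv2.INTER_CUBIC))
E
```

```text
time: 2.7
tool_pos: [0.5394, -0.0766, 0.1307]
ee_rot: [-1.571, -0.0, -1.782]
wrist_force: [-0.3, 0.7, 1.5]
width: 0.0439
2.7 [-0.30031767  0.65326757  1.49795529] 0.04388953247531992 [-0.04440293 -0.01442058] [ 0.53939914 -0.07659532  0.13067036]
```

View pics/wrist2.png

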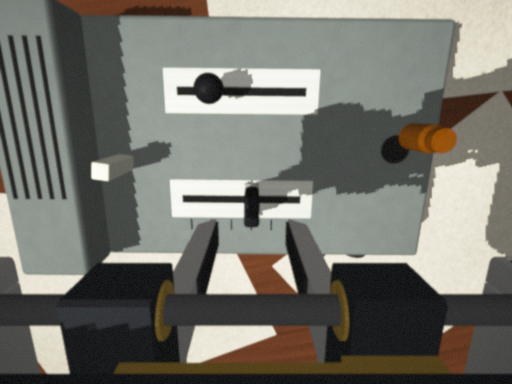

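View pics/scene2.png

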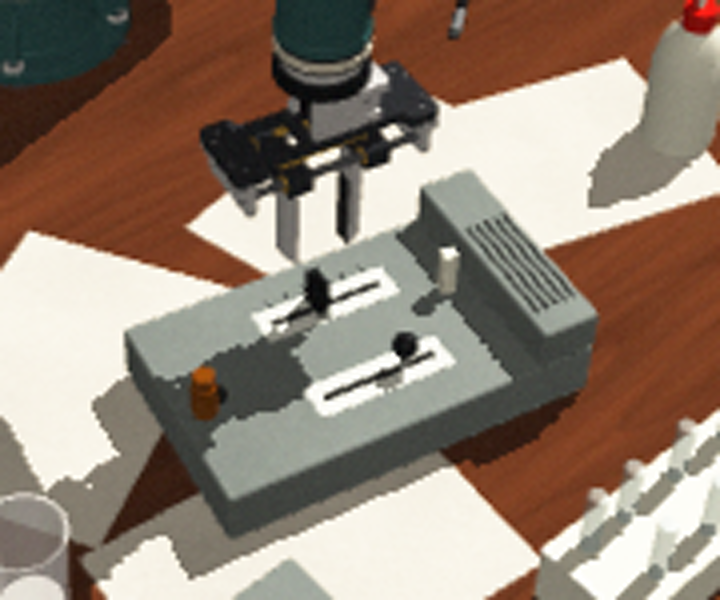

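```bash
python3 -m handwheel '[{"delta_pos":[0,10,0],"yaw":0},{"delta_pos":[0,22,0],"yaw":0},{"delta_pos":[0,34,0],"yaw":0},{"delta_pos":[0,46,0],"yaw":0},{"delta_pos":[0,54,0],"yaw":0},{"delta_pos":[0,54,0],"yaw":0},{"delta_pos":[0,54,0],"yaw":0}]'
python3 - <<'E'
from h import *
p=json.load(open("p.json"))
o=robot.get_obs();print(o["time"],o["wrist_force"],o["width"],inv(p,o["tool_pos"]),o["tool_pos"])
s=robot.snapshot("wrist");cv2.imwrite("pics/wrist3.png",s["image"][:,:,::-1])
s=robot.snapshot("scene");cv2.imwrite("pics/scene3.png",cv2.resize(s["image"][180:280,210:330,::-1],None,fx=6,fy=6,interpolation=cv2.INTER_CUBIC))
E
```

```text
time: 3.5
tool_pos: [0.5395, -0.0763, 0.0762]
ee_rot: [-1.571, -0.0, -1.782]
wrist_force: [0.6, -0.3, 1.3]
width: 0.0438
3.5 [ 0.56195207 -0.34858431  1.28935836] 0.04383084324990949 [-0.04437583 -0.01416   ] [ 0.53948101 -0.07634645  0.07623307]
```

View pics/wrist3.png

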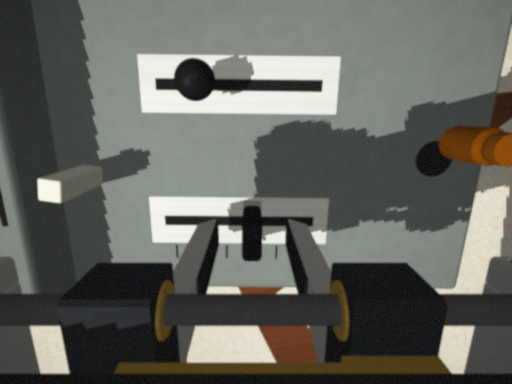

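View pics/scene3.png

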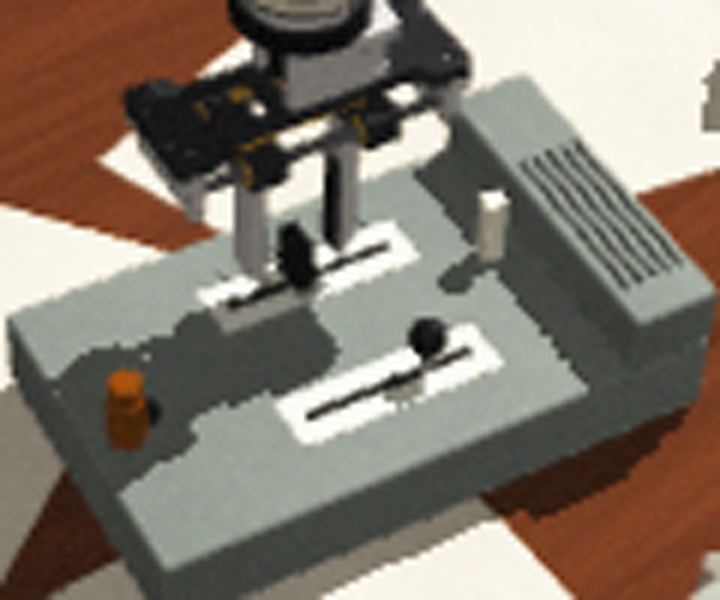

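```bash
python3 -m handwheel '[{"delta_pos":[5,0,0],"yaw":0},{"delta_pos":[10,0,0],"yaw":0},{"delta_pos":[13,0,0],"yaw":0},{"delta_pos":[15,0,0],"yaw":0},{"delta_pos":[17,0,0],"yaw":0},{"delta_pos":[19,0,0],"yaw":0},{"delta_pos":[21,0,0],"yaw":0},{"delta_pos":[23,0,0],"yaw":0}]'
python3 -m handwheel '[{"delta_pos":[2,0,0],"yaw":0},{"delta_pos":[4,0,0],"yaw":0},{"delta_pos":[6,0,0],"yaw":0},{"delta_pos":[6,0,0],"yaw":0}]'
python3 - <<'E'
from h import *
p=json.load(open("p.json"))
o=robot.get_obs();print(o["time"],o["wrist_force"],o["width"],inv(p,o["tool_pos"]),o["tool_pos"])
s=robot.snapshot("wrist");cv2.imwrite("pics/wrist4.png",s["image"][:,:,::-1])
E
```

```text
time: 4.4
tool_pos: [0.535, -0.0976, 0.0766]
ee_rot: [-1.57, 0.002, -1.781]
wrist_force: [0.2, 3.5, 1.0]
width: 0.044
time: 4.8
tool_pos: [0.5332, -0.1055, 0.0764]
ee_rot: [-1.571, -0.001, -1.783]
wrist_force: [-0.1, -0.1, 0.3]
width: 0.0439
4.8 [-0.05397184 -0.09882614  0.3405424 ] 0.04392141876336397 [-0.04430669 -0.04401975] [ 0.53320281 -0.10553881  0.07636397]
```

View pics/wrist4.png

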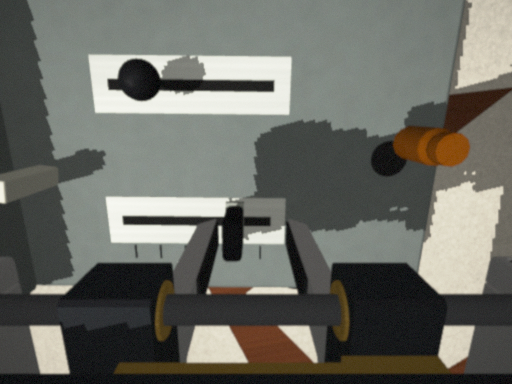

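```bash
python3 -m handwheel '[{"delta_pos":[2,0,0],"yaw":0},{"delta_pos":[4,0,0],"yaw":0},{"delta_pos":[6,0,0],"yaw":0},{"delta_pos":[8,0,0],"yaw":0},{"delta_pos":[10,0,0],"yaw":0},{"delta_pos":[12,0,0],"yaw":0},{"delta_pos":[14,0,0],"yaw":0},{"delta_pos":[16,0,0],"yaw":0},{"delta_pos":[18,0,0],"yaw":0},{"delta_pos":[18,0,0],"yaw":0},{"delta_pos":[18,0,0],"yaw":0}]'
python3 - <<'E'
from h import *
p=json.load(open("p.json"))
o=robot.get_obs();print(o["time"],o["wrist_force"],o["width"],inv(p,o["tool_pos"]),o["tool_pos"])
s=robot.snapshot("wrist");cv2.imwrite("pics/wrist5.png",s["image"][:,:,::-1])
E
```

```text
time: 5.95
tool_pos: [0.5296, -0.1227, 0.0765]
ee_rot: [-1.571, -0.0, -1.782]
wrist_force: [-0.2, 0.3, 0.1]
width: 0.044
5.95 [-0.19711649  0.29920164  0.05281214] 0.04395383483072907 [-0.04413312 -0.06158275] [ 0.52963995 -0.1227375   0.07653109]
```

View pics/wrist5.png

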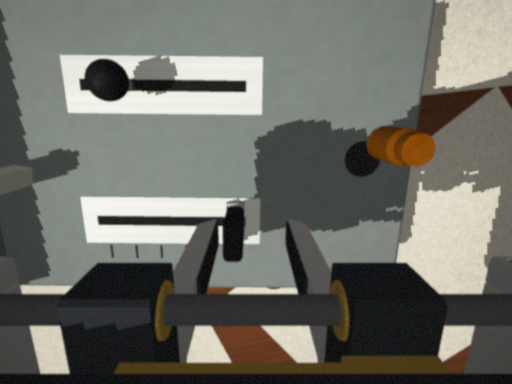

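```bash
python3 -m handwheel '[{"delta_pos":[2,0,0],"yaw":0},{"delta_pos":[3,0,0],"yaw":0},{"delta_pos":[4,0,0],"yaw":0},{"delta_pos":[5,0,0],"yaw":0},{"delta_pos":[5,0,0],"yaw":0},{"delta_pos":[5,0,0],"yaw":0}]'
python3 - <<'E'
from h import *
p=json.load(open("p.json"))
o=robot.get_obs();print(o["time"],o["wrist_force"],o["width"],inv(p,o["tool_pos"]),o["tool_pos"])
s=robot.snapshot("wrist");cv2.imwrite("pics/wrist6.png",s["image"][:,:,::-1])
s=robot.snapshot("side");cv2.imwrite("pics/side6.png",cv2.resize(s["image"][120:240,150:330,::-1],None,fx=4,fy=4,interpolation=cv2.INTER_CUBIC))
E
```

```text
time: 6.6
tool_pos: [0.5287, -0.1271, 0.0765]
ee_rot: [-1.571, 0.0, -1.782]
wrist_force: [0.2, 0.5, 0.5]
width: 0.044
6.6 [0.16015408 0.48293264 0.45543429] 0.04403105776427691 [-0.04418081 -0.06600859] [ 0.52865278 -0.12705211  0.07648802]
```

View pics/wrist6.png

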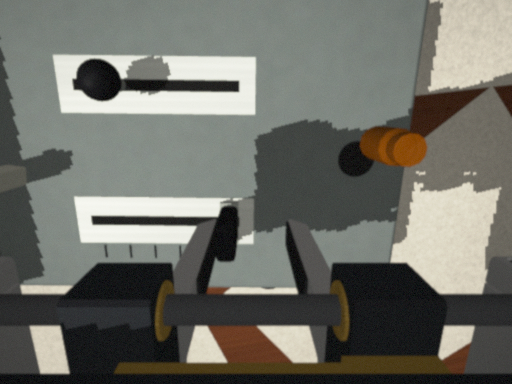

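View pics/side6.png

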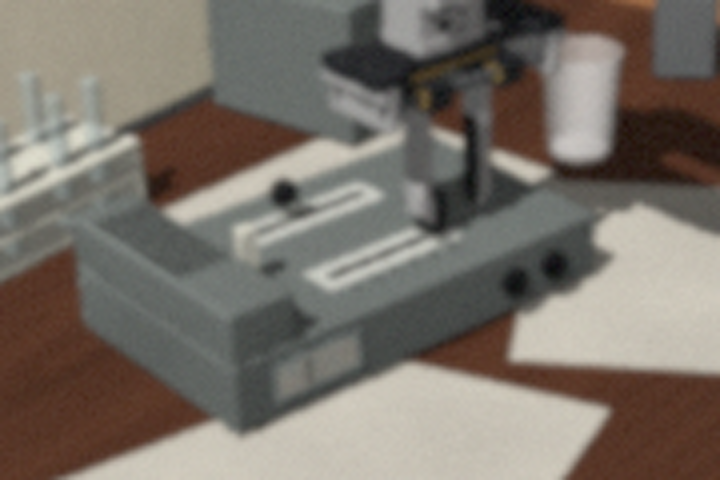

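```bash
python3 -m handwheel '[{"delta_pos":[-6,0,0],"yaw":0},{"delta_pos":[-14,0,0],"yaw":0},{"delta_pos":[-22,0,0],"yaw":0},{"delta_pos":[-27,0,0],"yaw":0},{"delta_pos":[-30,0,0],"yaw":0},{"delta_pos":[-32,0,0],"yaw":0},{"delta_pos":[-34,0,0],"yaw":0},{"delta_pos":[-36,0,0],"yaw":0},{"delta_pos":[-38,0,0],"yaw":0},{"delta_pos":[-38,0,0],"yaw":0}]'
python3 -m handwheel '[{"delta_pos":[-1,0,0],"yaw":0},{"delta_pos":[-2,0,0],"yaw":0},{"delta_pos":[-3,0,0],"yaw":0},{"delta_pos":[-4,0,0],"yaw":0},{"delta_pos":[-5,0,0],"yaw":0},{"delta_pos":[-5,0,0],"yaw":0},{"delta_pos":[-5,0,0],"yaw":0}]'
python3 - <<'E'
from h import *
p=json.load(open("p.json"))
o=robot.get_obs();print(o["time"],o["wrist_force"],o["width"],inv(p,o["tool_pos"]),o["tool_pos"])
s=robot.snapshot("wrist");cv2.imwrite("pics/wrist7.png",s["image"][:,:,::-1])
E
```

```text
time: 7.7
tool_pos: [0.5364, -0.0911, 0.0765]
ee_rot: [-1.571, -0.002, -1.783]
wrist_force: [-0.9, -3.7, 0.4]
width: 0.0443
time: 8.4
tool_pos: [0.5376, -0.0848, 0.0765]
ee_rot: [-1.571, 0.0, -1.782]
wrist_force: [0.7, 0.2, 0.1]
width: 0.0441
8.4 [0.65317346 0.20843754 0.14219755] 0.04412279814289994 [-0.04437206 -0.0228528 ] [ 0.5376373  -0.08484149  0.07646034]
```

View pics/wrist7.png

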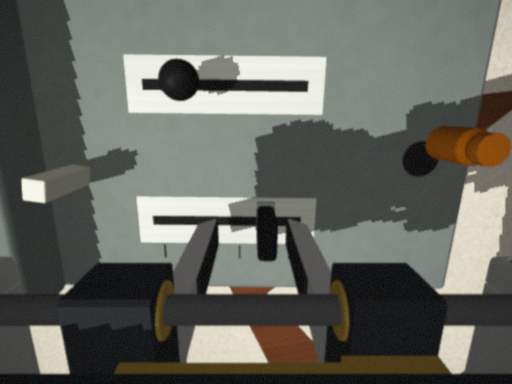

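```bash
python3 -m handwheel '[{"delta_pos":[-3,0,0],"yaw":0},{"delta_pos":[-6,0,0],"yaw":0},{"delta_pos":[-8,0,0],"yaw":0},{"delta_pos":[-10,0,0],"yaw":0},{"delta_pos":[-12,0,0],"yaw":0},{"delta_pos":[-13,0,0],"yaw":0},{"delta_pos":[-14,0,0],"yaw":0},{"delta_pos":[-15,0,0],"yaw":0},{"delta_pos":[-16,0,0],"yaw":0},{"delta_pos":[-17,0,0],"yaw":0},{"delta_pos":[-18,0,0],"yaw":0},{"delta_pos":[-18,0,0],"yaw":0}]'
python3 - <<'E'
from h import *
p=json.load(open("p.json"))
o=robot.get_obs();print(o["time"],o["wrist_force"],o["width"],inv(p,o["tool_pos"]),o["tool_pos"])
s=robot.snapshot("wrist");cv2.imwrite("pics/wrist8.png",s["image"][:,:,::-1])
E
```

```text
time: 9.65
tool_pos: [0.5415, -0.067, 0.0765]
ee_rot: [-1.571, 0.001, -1.782]
wrist_force: [-0.4, 0.7, 0.1]
width: 0.0437
9.65 [-0.36241842  0.70049202  0.14374161] 0.04365140104218301 [-0.04443408 -0.00458741] [ 0.54145844 -0.06698014  0.07649282]
```

View pics/wrist8.png

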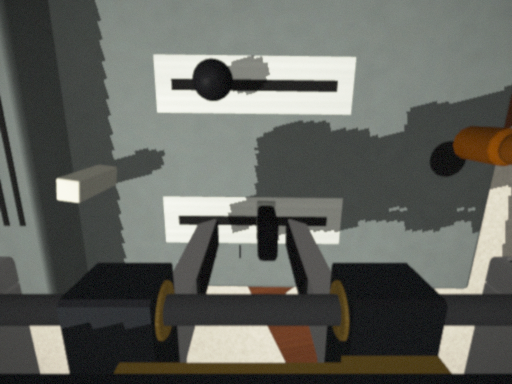

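Each left push has moved the lever exactly one click, and it now sits in click 2 (px 267, with the click 3 tick at 240). One more identical push follows.

```bash
python3 -m handwheel '[{"delta_pos":[-3,0,0],"yaw":0},{"delta_pos":[-6,0,0],"yaw":0},{"delta_pos":[-8,0,0],"yaw":0},{"delta_pos":[-10,0,0],"yaw":0},{"delta_pos":[-12,0,0],"yaw":0},{"delta_pos":[-13,0,0],"yaw":0},{"delta_pos":[-14,0,0],"yaw":0},{"delta_pos":[-15,0,0],"yaw":0},{"delta_pos":[-16,0,0],"yaw":0},{"delta_pos":[-17,0,0],"yaw":0},{"delta_pos":[-17,0,0],"yaw":0},{"delta_pos":[-17,0,0],"yaw":0}]'
python3 - <<'E'
from h import *
p=json.load(open("p.json"))
o=robot.get_obs();print(o["time"],o["wrist_force"],o["width"],inv(p,o["tool_pos"]),o["tool_pos"])
s=robot.snapshot("wrist");cv2.imwrite("pics/wrist9.png",s["image"][:,:,::-1])
E
```

```text
time: 10.9
tool_pos: [0.545, -0.0505, 0.0765]
ee_rot: [-1.571, 0.001, -1.782]
wrist_force: [-0.4, 0.2, 0.3]
width: 0.044
10.9 [-0.3526035   0.23879957  0.26061392] 0.043967570023908206 [-0.04447395  0.01229659] [ 0.54500764 -0.05047336  0.07647529]
```

View pics/wrist9.png

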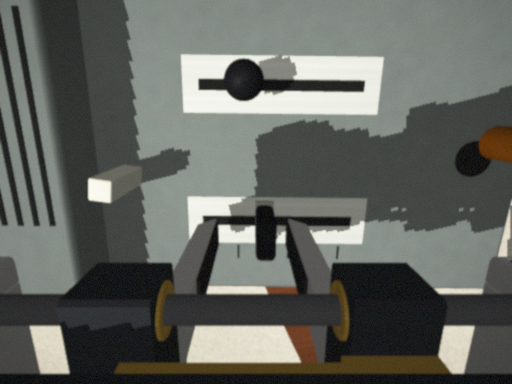

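Click 3 has been reached: the lever is at px 265 and the ticks are 24.7 px apart from home at 337. I'll centre the gap away from the lever, lift straight up and check.

```bash
python3 -m handwheel '[{"delta_pos":[4,0,0],"yaw":0},{"delta_pos":[8,0,0],"yaw":0},{"delta_pos":[8,-5,0],"yaw":0},{"delta_pos":[8,-20,0],"yaw":0},{"delta_pos":[8,-40,0],"yaw":0},{"delta_pos":[8,-60,0],"yaw":0},{"delta_pos":[8,-80,0],"yaw":0},{"delta_pos":[8,-105,0],"yaw":0},{"delta_pos":[8,-125,0],"yaw":0},{"delta_pos":[8,-130,0],"yaw":0},{"delta_pos":[8,-130,0],"yaw":0},{"delta_pos":[8,-130,0],"yaw":0}]'
python3 - <<'E'
from h import *
p=json.load(open("p.json"))
o=robot.get_obs();print(o["time"],o["wrist_force"],o["qvel"].round(3),inv(p,o["tool_pos"]),o["tool_pos"])
s=robot.snapshot("wrist");cv2.imwrite("pics/wrist10.png",s["image"][:,:,::-1])
cv2.imwrite("pics/wrist10z.png",cv2.resize(s["image"][160:235,180:310,::-1],None,fx=6,fy=6,interpolation=cv2.INTER_CUBIC))
s=robot.snapshot("scene");cv2.imwrite("pics/scene10.png",s["image"][:,:,::-1])
a=cv2.imread("pics/scene0.png")
cv2.imwrite("pics/diff10.png",cv2.absdiff(a,cv2.imread("pics/scene10.png"))*2)
E
```

```text
time: 12.15
tool_pos: [0.5429, -0.0586, 0.2057]
ee_rot: [-1.572, -0.0, -1.782]
wrist_force: [0.8, -0.8, -0.9]
width: 0.044
12.15 [ 0.76685844 -0.79804415 -0.88474996] [ 0.     0.01   0.018  0.     0.001 -0.002] [-0.04483909  0.00385394] [ 0.54285662 -0.05864555  0.20569393]
```

View pics/wrist10.png

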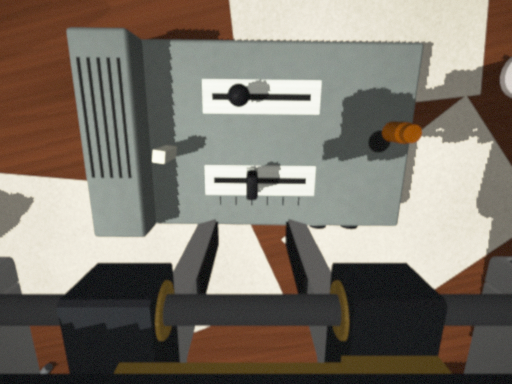

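View pics/wrist10z.png

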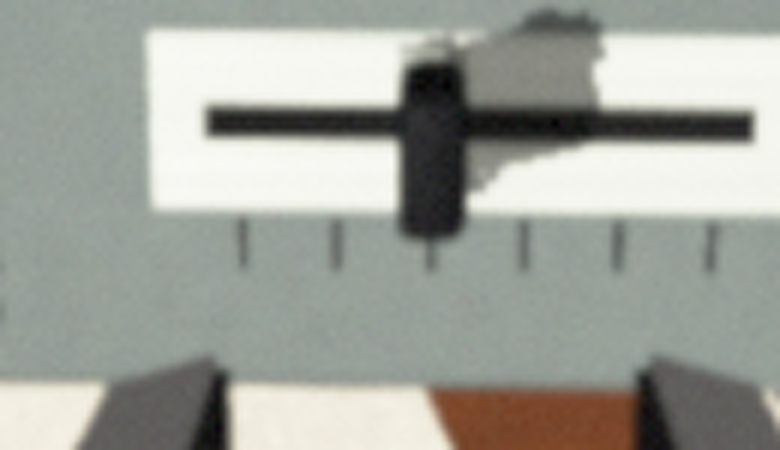

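View pics/scene10.png

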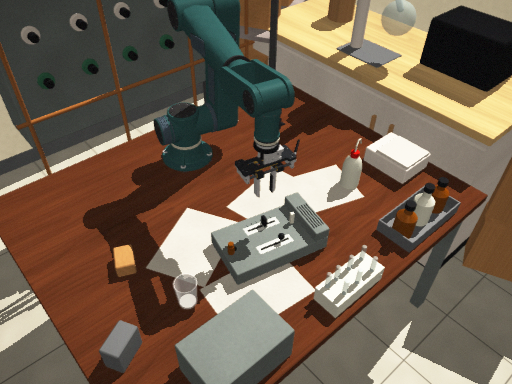

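The lever sits on the third tick from the right end (zoomed px 431, home at 711). The iris ball, vial, cuvette, bottle, beaker and box look unmoved, and the arm is clear.

```bash
python3 - <<'E'
from h import *
p=json.load(open("p.json"));s=robot.snapshot("wrist")
print("lever",inv(p,ray(s,(252.1,196),.098)),"knob",inv(p,ray(s,(238.5,95),.086)),robot.get_obs()["qvel"].round(3))
print(robot.close_job())
E
```

```text
lever [-0.05254386  0.00308457] knob [0.0454467  0.01665565] [ 0.001  0.001 -0.005  0.    -0.    -0.001]
the job is handed in; nothing more can be done
None
```

The filter lever is in the third click and the job is handed in, at about 12 s of the 48 s. `close_job()` reports no verdict.

- **What I did:** I lowered the partly open fingers (44 mm gap) either side of the lever, so it was never pinched. The left finger pushed it from click 2 to click 1 to home, and I nudged it there to confirm it was seated. The right finger then pushed it left one click at a time to the third, and I lifted clear.
- **Forces:** the highest wrist force I read was about 4 N, sampled only at the end of each move.
- **Lever:** the last wrist picture shows it on the third tick from home, at photometer y of about +3 mm (+4 mm expected).
- **Iris lever:** its ball measured within 0.5 mm of its earlier position.
- **Bystanders:** I saw no movement of the vial, cuvette, wash bottle, beaker or box, judged by eye. I did not check the pen, which the arm did not go near.
- **Disagreement:** the photometer position from the fixed cameras and from the wrist camera differed by about 3 mm, mostly in x. That is across the slot, so it did not matter.

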